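# Lock a bayonet lamp into the lamp tester and switch it on

## Task

Take the white stick-shaped lamp with the bayonet cap from the wooden rack and fit it in the lampholder on the grey lamp tester: with only light pressure, turn it until its two pins drop into the slots, press it down against the springs, twist it clockwise (seen from above) until it locks, and let go. Then flip the tester's toggle switch on, by pushing it over to the rear. Do not force the lamp in the holder, and leave the other things where they are.

Things in the scene. Friction and masses are not known exactly. Their poses are not given: they have to be found in the camera images.
- lamp_center (a point): The lamp to fit: white LED stick lamp, 106 mm tall, about 70 g, standing cap down in one of the rack's holes. This point is on its axis half-way up, 53 mm above the underside of the cap; z points up along the lamp, and its two pins stick out along +y and -y. Grip the plain cylinder, 37 mm in diameter, from 13 mm below to 45 mm above this point; it stands a firm grip (20 to 60 N).
- lamp_pins (a point): Middle of the lamp's cross pin, 45 mm below the lamp's centre and 8 mm above the underside of the cap, same axes. The pin is round, 3 mm thick, and its ends stick out of the cap, 14.2 mm from the axis. Cap: metal, 22 mm in diameter, 26 mm high, lower edge chamfered; above it a cone widens to the cylinder.
- holder_mouth (a point): Centre of the rim of the upright white bayonet lampholder (41 mm wide), 112 mm above the table; axes as the tester's. Brass ring inside, bore 24 mm, level rim, two opposite slots 5 mm wide down through it. They lie roughly along this y, but the ring is screwed in turned by up to 40 degrees either way: not measured, found by feel. The ring does not turn. Pins resting on the rim: lamp centre 46.5 mm above.
- holder_lock (a point): Where the lamp's centre ends when locked: on the holder's axis, 40 mm above the rim; axes as the tester's. Over its slots the lamp drops 2.5 mm freely onto a sprung plate (1 N, then 1 N more per mm); let go there it rests 4 mm too high. Press until its centre is 3 to 5 mm below this point (8 to 11 N; the slots bottom at 5.5 mm), twist 31 degrees clockwise to a stop, ease off: the springs lift it here.
- tester: Lamp tester: grey metal case, black top plate, 160 mm deep (x), 260 mm wide (y), top at 70 mm, fixed. Origin at the centre of its underside; x to its rear (away from the robot), y to its left. Lampholder axis at x 0, y +62 mm. Toggle switch pivot at x -25, y -70 mm, 78 mm up. Behind the toggle a meter and a fuse cap, both under 10 mm high.
- switch_tip (a point): Tip of the steel bat of the toggle switch, 36 mm from its pivot, 11 mm thick, 112 mm above the table when off. Off it leans to the tester's front (-x); it swings 0.6 rad to the rear for on. Push its upper part to the rear with about 2 N; it stays where it is left.
- switch (a joint): Angle of the toggle switch: 0 off (leaning to the front), 0.6 rad on (leaning to the rear).
- rack: Plywood lamp rack, 72 mm (x) by 250 mm (y), 30 mm high, fixed to the table, with three round holes 32 mm in diameter in a row along its y, at y = -80, 0 and +80 mm; hole floors 8 mm above the table. Origin at the centre of its underside. The lamps stand in the holes, in any order; the neighbours reach up to 30 mm from their axes, so the fingers should stand across the row (closing along the rack's x).
- globe_lamp: Bystander in the rack: round white screw-cap lamp, 58 mm in diameter, 101 mm tall. Origin under its cap.
- spot_lamp: Bystander in the rack: silver reflector lamp, 50 mm in diameter, 75 mm tall. Origin under its cap.
- multimeter: Bystander: yellow multimeter, 150 x 75 x 35 mm, lying on the table. Origin at the centre of its underside.
- screwdriver: Bystander: screwdriver with a red handle, 200 mm long along its x, lying on the table. Origin under its middle.
- flux_bottle: Bystander: small bottle, 28 mm in diameter, 70 mm tall. Origin at the centre of its underside.
- tin: Bystander: blue tin, 70 mm in diameter, 100 mm tall. Origin at the centre of its underside.
- tape: Bystander: roll of red tape, 68 mm in diameter, 18 mm high, lying flat. Origin at the centre of its underside.
Things that resemble listed ones, but are neither listed nor needed, are in the scene too. Leave any purple or turquoise look-alike of the part that bears lamp_center alone.

How it is judged:
By the outcome, as a careful person would: the job done as asked, in the order asked, and still so for the second after the job is handed in, with the robot touching nothing.
It also fails if it takes over 70 s, if anything falls off the work surface, if the arm or the gripper's body presses on something with over 40 N, if the wrist force passes 120 N, or if a joint passes its speed limit or range.

## Robot

A 6-joint arm with a two-finger parallel gripper is mounted at the origin on the work surface. World frame = base frame: x ahead of the robot, y to its left, z up, the work surface at z = 0. Lengths are in m, angles in rad, forces in N, time in s.
With the tool pointing down it reaches from about 0.375 to 0.975 m from the base axis. Payload 3.8 kg.
Tool frame: the origin (TCP) lies at the very end of the fingers, on their centre line; the grasp point (between the pads) lies 19 mm behind it; z points along the fingers, y is the line along which they close (so a half turn about z gives the same grasp; the last joint's range is limited). The gripper opens to 85 mm and grips with 20 to 120 N. Pads are 22 mm wide; open, the fingers measure 114 mm over their backs; the gripper's body (76 mm by 85 mm) begins 54 mm behind the grasp point. The pads swing forward as they close: fully open they stand 13 mm farther back than shut.
Start: joints at [1.134, 0.264, 1.604, -0, 1.274, -0.037], TCP at [0.263, 0.622, 0.231] pointing down, gripper open.
Joint ranges: [-2.63, 2.63], [-0.94, 2.18], [0.31, 2.57], [-1.31, 4.45], [0, 2.66], [-2.55, 2.55]. Speed limits (rad/s): [2.57, 2.57, 3.14, 3.14, 3.14, 3.14].

## Interface

Orientations are given as a rotation vector (axis times angle).
In Python, from workcell import monitor, viewer, job gives the robot as it stands. The module is installed in compiled form; this text tells all that it offers.
- The arm moves only by the tool step_arm, never from a script. Its argument "series" is one flat list of numbers, 4 for each row, row after row: the shift along the tool's x, y, z in m, then the turn about the tool's z in rad. A call has 1 to 8 rows; each row is the pose to reach, as a shift and turn from the pose commanded when the call began, along the tool's axes at that moment; what a row does not reach only later rows make up. A row lasts 1/8 s, in which the tool goes at most 62.5 mm and 10.7 degrees, less where a joint would pass 70% of its speed; a pose out of reach is approached as far as the arm can. A call with a gripper value outside its range is refused whole. "gripper" is the opening, from 0 (shut) to 1 (fully open), set as the call begins (left out, the last holds). The fingers move at their own pace and stop on an object; "newtons" is the grip in N (left out, the last holds). Time passes only in rows, so rows that repeat a pose let the fingers close. It gives the time, the measured TCP pose, the force, the opening and the grip force at its end, in the units of the state.
- monitor.read_state(): the state, without advancing time (a new reading comes with each control period).
- viewer.read_camera(name): name is "scene" or "top" or "wrist"; returns a dict with "image" (420x560x3 uint8, red, green, blue), "intrinsics" (3x3 intrinsics, pixels), "T" (4x4, takes a point from camera to world coordinates); the wrist camera has in their place "hand_eye" (4x4, takes a point from camera to tool coordinates, whose origin is the TCP and whose axes are the flange's). Camera axes: x right, y up, looking along -z (the intrinsics and any distortion apply to the point x, -y, -z); pixel columns grow to the right and rows downward; lengths in m; the calibration is good to about 2 mm. A picture is of the moment at which its call begins: read the wrist's pose just before it. There is no depth.
- job.finish_job(): hands the job in; it is judged then, once.
Trained networks look in a picture, given as the dict that the camera call returned (one of the last four; its "shot" number tells which), for a name from the list of things; names that differ only in an ending like _2 or _b are one class to them, and where a whole thing is asked for, a point or a joint stands for the part that bears it (a point fixed in the world has none). Each returns a list of dicts, best first, with "score" (0 to 1); they miss things now and then, are a little off and sometimes report something else, mostly with a low value. They report only what shows in the picture. A call takes as long as a camera call. They do not tell look-alikes from the thing itself.
- viewer.boxes_of(picture, label): "extent" ([centre column, centre row, width, height] in pixels, round what is visible of it).
- viewer.spot_point(picture, label): "point" ([column, row] in pixels: a listed point, or the origin of a listed thing).
The state is a dict: "time": time; "q": joint angles; "joint_vel": joint speeds; "joint_torque": joint torques, N m; "tool_pos": TCP position; "tcp_rot": TCP orientation; "wrist_force": force on the tool from outside, world axes, zero at the start; "torque": the same for the moment, N m; "width": opening from 0.0 (shut) to 1.0 (fully open); "grip_force": force on a finger pad.
Only numpy, scipy, OpenCV 4.12 (cv2) and the standard library are available. Lean on these libraries where they do the work, as an engineer would, in place of code of your own. Each camera call takes 0.05 s, during which the arm holds its last target. There are 200 camera calls.

## Working session

There is one attempt and no reset: what is moved stays moved. The work goes in short steps, Python scripts to look and compute and a tool call to move; the robot and the scene stay as the last step left them, time stands still between calls to the robot, and variables do not carry over. Pictures are saved under pics/ and viewed, at most 10 in all, crops included, and the job is handed in when it is done.

Besides the shell and the picture viewer there is one more tool, called as name(argument=value, ...), one argument or row to a line, values as JSON. step_arm: Moves the arm, as the interface text tells. Its arguments: {"type":"object","properties":{"series":{"type":"array"},"gripper":{"type":"number"},"newtons":{"type":"number"}},"required":["series"]}

```bash
mkdir -p pics; cat > h.py <<'E'
import numpy as np, cv2
from scipy.spatial.transform import Rotation as R
from workcell import monitor, viewer, job
def ray(p,px,st=None):
    K=np.array(p["intrinsics"]);d=np.array([(px[0]-K[0,2])/K[0,0],-(px[1]-K[1,2])/K[1,1],-1.])
    if "T" in p: T=np.array(p["T"])
    else:
        W=np.eye(4);W[:3,:3]=R.from_rotvec(st["tcp_rot"]).as_matrix();W[:3,3]=st["tool_pos"];T=W@np.array(p["hand_eye"])
    return T[:3,3],T[:3,:3]@d
def at_z(p,px,z,st=None):
    o,d=ray(p,px,st);return o+d*(z-o[2])/d[2]
def tri(rs):
    A=0;b=0
    for o,d in rs:
        d=d/np.linalg.norm(d);M=np.eye(3)-np.outer(d,d);A=A+M;b=b+M@o
    return np.linalg.solve(A,b)
def save(p,n): cv2.imwrite(f"pics/{n}.png",p["image"][:,:,::-1])
E
python3 - <<'E'
from h import *
s=monitor.read_state();print({k:np.round(v,3) for k,v in s.items()})
P={}
for c in("scene","top","wrist"):
    P[c]=p=viewer.read_camera(c);save(p,c+"0");print(c,[k for k in p if k!="image"],np.round(p["intrinsics"],1).tolist())
    if c=="wrist":print(np.round(p["hand_eye"],3))
    for l in("lamp_center","holder_mouth","switch_tip","tester","rack","globe_lamp","spot_lamp"):
        print(l,[(np.round(d["point"]).tolist(),round(d["score"],2)) for d in viewer.spot_point(p,l)][:4])
cv2.imwrite("pics/both.png",cv2.resize(np.hstack([P["scene"]["image"],P["top"]["image"]])[:,:,::-1],None,fx=.714,fy=.714))
E
```

```text
{'time': np.float64(0.0), 'q': array([ 1.134,  0.265,  1.605,  0.   ,  1.274, -0.037]), 'joint_vel': array([-0.002,  0.001,  0.002,  0.   , -0.   ,  0.001]), 'joint_torque': array([ 2.0000e-03, -5.1510e+01, -3.6731e+01, -0.0000e+00,  1.3000e-02,
       -0.0000e+00]), 'tool_pos': array([0.262, 0.621, 0.23 ]), 'tcp_rot': array([-6.240e-01, -3.079e+00,  3.000e-03]), 'wrist_force': array([ 0.64 ,  0.671, -0.396]), 'torque': array([0.057, 0.002, 0.021]), 'grip_force': np.float64(0.0), 'width': np.float64(1.001)}
scene ['intrinsics', 'T', 'shot'] [[452.3, 0.0, 279.4], [0.0, 452.3, 205.1], [0.0, 0.0, 1.0]]
lamp_center [([129.0, 225.0], 0.87), ([140.0, 261.0], 0.81), ([131.0, 187.0], 0.78)]
holder_mouth [([357.0, 164.0], 0.97), ([164.0, 225.0], 0.54)]
switch_tip [([305.0, 174.0], 0.63)]
tester [([332.0, 199.0], 0.82), ([104.0, 311.0], 0.33)]
rack [([361.0, 165.0], 0.6), ([430.0, 209.0], 0.46)]
globe_lamp [([96.0, 250.0], 0.95)]
spot_lamp [([164.0, 224.0], 0.79)]
top ['intrinsics', 'T', 'shot'] [[459.4, 0.0, 284.8], [0.0, 459.4, 214.5], [0.0, 0.0, 1.0]]
lamp_center [([429.0, 310.0], 0.76), ([430.0, 207.0], 0.75)]
holder_mouth [([188.0, 233.0], 0.92)]
switch_tip [([247.0, 244.0], 0.35)]
tester [([220.0, 240.0], 0.83)]
rack [([434.0, 257.0], 0.61)]
globe_lamp [([466.0, 246.0], 0.71), ([434.0, 254.0], 0.16)]
spot_lamp [([401.0, 257.0], 0.95)]
wrist ['intrinsics', 'hand_eye', 'shot'] [[302.1, 0.0, 278.4], [0.0, 302.1, 207.7], [0.0, 0.0, 1.0]]
[[-0.     0.957  0.29   0.074]
 [ 1.     0.     0.    -0.   ]
 [ 0.     0.29  -0.957 -0.143]
 [ 0.     0.     0.     1.   ]]
lamp_center []
holder_mouth []
switch_tip []
tester [([108.0, 418.0], 0.61)]
rack []
globe_lamp []
spot_lamp []
```

View pics/scene0.png

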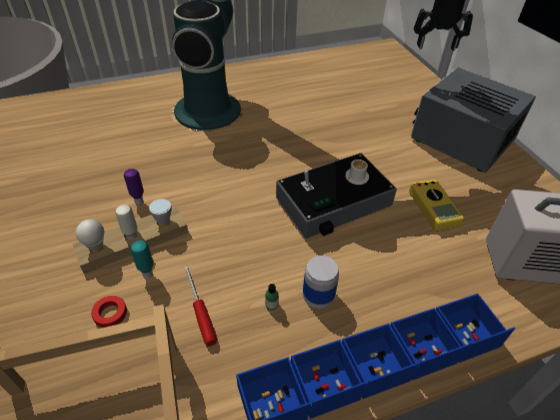

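View pics/top0.png

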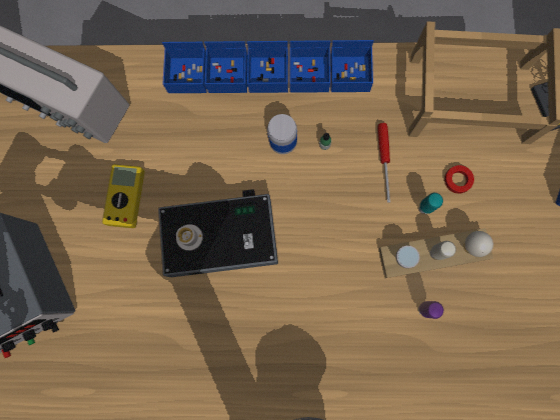

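Candidates for the lamp (scene / top pixels): white stick (127,220)/(445,250) in the middle hole, purple (134,184)/(434,310), and turquoise (142,256)/(430,205), both on the table. The white one in the rack matches the description. The globe is at (91,234)/(480,243) and the spot lamp at (161,212)/(408,257). The holder is at (357,170)/(188,236), and the toggle at (308,180)/(248,240).

```bash
python3 - <<'E'
from h import *
s=viewer.read_camera("scene");t=viewer.read_camera("top")
def pts(p,l):return [d["point"] for d in viewer.spot_point(p,l)]
H=tri([ray(s,pts(s,"holder_mouth")[0]),ray(t,pts(t,"holder_mouth")[0])]);print("holder",H.round(4))
print("lampc",tri([ray(s,pts(s,"lamp_center")[0]),ray(t,(445,250))]).round(4), at_z(s,pts(s,"lamp_center")[0],.061).round(4))
print("tester",tri([ray(s,pts(s,"tester")[0]),ray(t,pts(t,"tester")[0])]).round(4),at_z(t,pts(t,"tester")[0],0).round(4))
print("switch",tri([ray(s,pts(s,"switch_tip")[0]),ray(t,pts(t,"switch_tip")[0])]).round(4),at_z(s,pts(s,"switch_tip")[0],.112).round(4))
for l in("rack",):print(l,[at_z(t,q,0).round(3) for q in pts(t,l)])
# tester top corners and rack edges: crop
T=t["image"][:,:,::-1]
a=cv2.resize(T[180:290,145:290],None,fx=4,fy=4,interpolation=2);b=cv2.resize(T[215:285,370:505],None,fx=4,fy=4,interpolation=2)
cv2.imwrite("pics/a.png",a[:, :]);cv2.imwrite("pics/b.png",b)
S=s["image"][:,:,::-1];c=cv2.resize(S[160:280,70:200],None,fx=4,fy=4,interpolation=2)
o=np.zeros((590,800,3),np.uint8);o[:440,:580]=a;cv2.imwrite("pics/a.png",o[:440,:580])
o=np.zeros((600,800,3),np.uint8);o[:280,:540]=b;d=cv2.resize(S[190:265,70:200],None,fx=4,fy=4,interpolation=2);o[290:590,:520]=d;cv2.imwrite("pics/b.png",o[:595,:560])
E
```

```text
holder [0.5174 0.2746 0.1078]
lampc [ 0.477  -0.2702  0.1576] [ 0.3703 -0.2718  0.061 ]
tester [ 0.5112  0.2127 -0.0057] [0.5089 0.2074 0.    ]
switch [0.4982 0.142  0.1072] [0.5031 0.1392 0.112 ]
rack [array([ 0.483, -0.295,  0.   ]), array([ 0.478, -0.294,  0.   ])]
```

View pics/a.png

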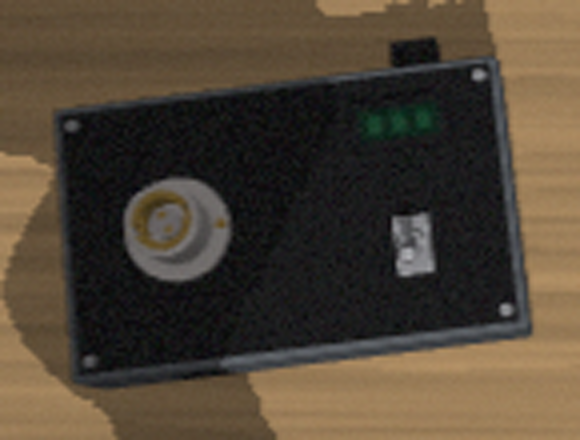

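View pics/b.png

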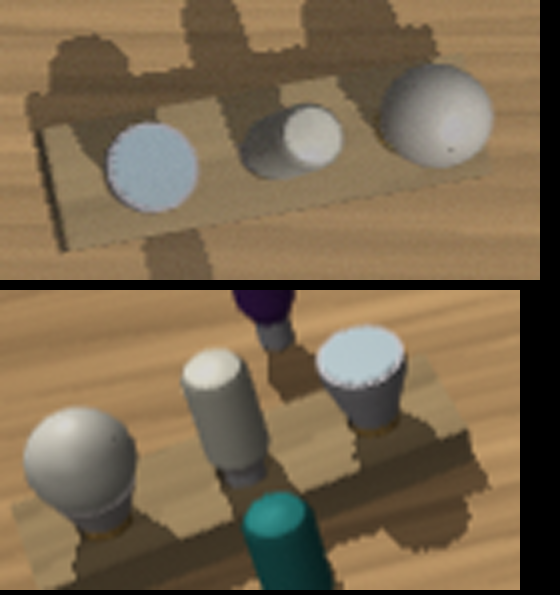

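The crop shows the white stick in the middle hole: its top is at (313,135) in the crop, which is top-camera pixel (448,249). The spot lamp is to the left and the globe to the right. On the tester, the holder ring is at about (160,218) in the crop, and the toggle lies at (410,250).

```bash
python3 - <<'E'
from h import *
t=viewer.read_camera("top");s=viewer.read_camera("scene")
a=lambda u,v,z:at_z(t,(145+u/4,180+v/4),z)
b=lambda u,v,z:at_z(t,(370+u/4,215+v/4),z)
c=lambda u,v,z:at_z(s,(70+u/4,190+(v-290)/4),z)
C=[a(*x,.07) for x in((70,126),(479,75),(506,310),(90,361))]
print("screws",np.round(C,4)[:,:2].tolist(),"centre",np.mean(C,0).round(4))
l=(C[0]+C[3])/2-(C[1]+C[2])/2;print("tester yaw",np.degrees(np.arctan2(-l[0],l[1])),np.linalg.norm(l))
print("holder rim",a(161,218,.112),"flange",a(177,230,.072))
print("lamp top",b(313,135,.114),c(213,368,.114))
print("spot",b(153,167,.083),c(360,356,.083),"globe",b(438,115,.08),c(80,455,.08))
print("rack corners",b(40,130,.03),b(63,250,.03))
print("top cam",t["T"][:3,3])
E
```

```text
screws [[0.5732, 0.3373], [0.6032, 0.1016], [0.4679, 0.0846], [0.4386, 0.3186]] centre [0.5207 0.2105 0.07  ]
tester yaw 7.199066732003506 0.2366757823250171
holder rim [0.51384502 0.27179542 0.112     ] flange [0.51265434 0.27216146 0.072     ]
lamp top [ 0.48364661 -0.29625566  0.114     ] [ 0.4882175  -0.29716932  0.114     ]
spot [ 0.46920255 -0.21792266  0.083     ] [ 0.47308736 -0.21939428  0.083     ] globe [ 0.49871279 -0.37672279  0.08      ] [ 0.49664804 -0.37692178  0.08      ]
rack corners [ 0.49558677 -0.16622719  0.03      ] [ 0.42623324 -0.17713146  0.03      ]
top cam [0.37330508 0.02863819 1.10234562]
```

```bash
cat >> h.py <<'E'
def goto(x,y,z,yaw=None):
    """shift in tool axes and turn to bring TCP to x,y,z with tool y at world yaw (deg, mod 180)"""
    s=monitor.read_state();M=R.from_rotvec(s["tcp_rot"]).as_matrix()
    d=M.T@(np.array([x,y,z])-s["tool_pos"]);w=np.degrees(np.arctan2(M[1,1],M[0,1]))
    out=[] if yaw is None else [round(w-(yaw+180*k),1) for k in(-2,-1,0,1,2)]
    print("shift",d.round(4).tolist(),"yaw",round(w,2),"turn deg options",out,"q6",np.degrees(s["q"][5]).round(1),"tilt",np.degrees(np.arccos(-M[2,2])).round(2))
E
python3 - <<'E'
from h import *
goto(.513,.272,.172,97)
E
```

```text
shift [-0.3667, -0.2247, 0.0593] yaw 67.09 turn deg options [np.float64(330.1), np.float64(150.1), np.float64(-29.9), np.float64(-209.9), np.float64(-389.9)] q6 -2.1 tilt 0.0
```

step_arm(
  series=[-0.044,-0.027,0.007,0,-0.095,-0.058,0.015,0,-0.147,-0.09,0.024,0,-0.198,-0.121,0.032,0,-0.25,-0.153,0.04,0,-0.301,-0.184,0.048,0,-0.345,-0.211,0.056,0,-0.367,-0.225,0.059,0],
)

```text
time: 2.95
tool_pos: [0.5144, 0.2691, 0.1719]
tcp_rot: [-0.628, -3.078, 0.001]
wrist_force: [-0.2, 0.6, 0.2]
width: 1.002
grip_force: 0.0
```

step_arm(
  series=[0,0,0,0],
)

```text
time: 3.08
tool_pos: [0.5141, 0.2699, 0.172]
tcp_rot: [-0.629, -3.078, 0.001]
wrist_force: [-0.5, 0.9, -0.0]
width: 1.0
grip_force: 0.0
```

```bash
python3 - <<'E'
from h import *
s=monitor.read_state();p=viewer.read_camera("wrist");np.savez("w1.npz",im=p["image"])
print(s["tool_pos"],s["wrist_force"],s["time"])
for l in("holder_mouth","switch_tip","tester"):
    for d in viewer.spot_point(p,l): print(l,d["point"],d["score"],at_z(p,d["point"],{"holder_mouth":.112,"switch_tip":.112,"tester":0}[l],s))
save(p,"w1")
K=np.array(p["intrinsics"]);W=np.eye(4);W[:3,:3]=R.from_rotvec(s["tcp_rot"]).as_matrix();W[:3,3]=s["tool_pos"]
# rectify plane z=.112 around holder: 0.15 mm/px, world x up, y left
ctr=viewer.spot_point(p,"holder_mouth");c=at_z(p,ctr[0]["point"],.112,s) if ctr else np.array([.513,.272,.112])
Ti=np.linalg.inv(W@np.array(p["hand_eye"]))
v,u=np.mgrid[0:400,0:400]
X=np.stack([c[0]+(200-v)*.00015,c[1]+(200-u)*.00015,0*u+.112,1+0*u],-1)@Ti.T
mu=K[0,0]*X[...,0]/-X[...,2]+K[0,2];mv=K[1,1]*-X[...,1]/-X[...,2]+K[1,2]
r=cv2.remap(p["image"],mu.astype(np.float32),mv.astype(np.float32),cv2.INTER_CUBIC)
o=np.hstack([r,cv2.resize(p["image"],(400,300))[:,:].copy() if 0 else cv2.copyMakeBorder(cv2.resize(p["image"],(400,300)),0,100,0,0,0)])
cv2.imwrite("pics/w1r.png",o[:,:,::-1]);print("centre",c)
E
```

```text
[0.51405772 0.26992054 0.17202161] [-0.50195497  0.86226771 -0.00769928] 3.075
holder_mouth [279.7, 223.5] 0.66 [0.51329812 0.27102793 0.112     ]
holder_mouth [281.2, 247.6] 0.2 [0.53095167 0.2647162  0.112     ]
switch_tip [107.3, 269.1] 0.96 [0.49604184 0.13810388 0.112     ]
tester [229.6, 215.3] 0.57 [5.20229716e-01 2.08707325e-01 5.55111512e-17]
centre [0.51329812 0.27102793 0.112     ]
```

View pics/w1r.png

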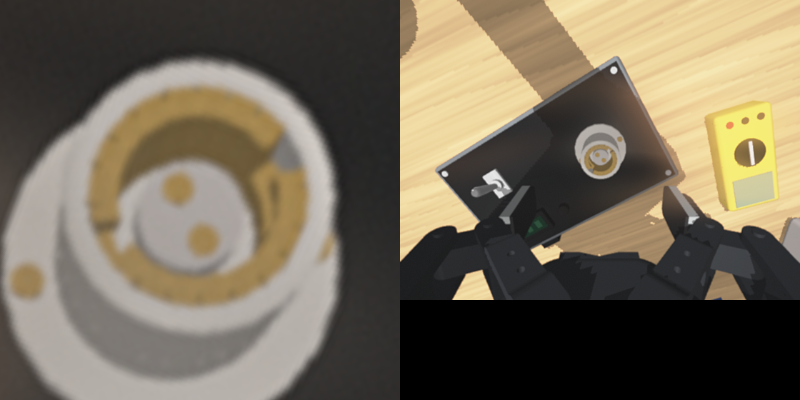

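The rectified view (left) shows the holder rim centred at about (199,195). Slot notches are at (287,152) and (108,225), so the slot line is at a world yaw of about 112°. The holder axis is at about (0.514, 0.271). The toggle is at (107,269) in the wrist picture, matching the prediction. Next: move over the lamp.

```bash
python3 - <<'E'
from h import *
goto(.485,-.297,.172,9.5)
E
```

```text
shift [-0.1955, -0.5358, 0.0003] yaw 67.17 turn deg options [np.float64(417.7), np.float64(237.7), np.float64(57.7), np.float64(-122.3), np.float64(-302.3)] q6 -41.6 tilt 0.02
```

step_arm(
  series=[-0.012,-0.034,0,0.1,-0.03,-0.082,0,0.22,-0.049,-0.134,0,0.34,-0.068,-0.186,0,0.46,-0.087,-0.238,0,0.58,-0.106,-0.29,0,0.7,-0.125,-0.342,0,0.82,-0.144,-0.394,0,0.94],
)

```text
time: 4.32
tool_pos: [0.4927, -0.148, 0.1728]
tcp_rot: [1.953, 2.46, 0.001]
wrist_force: [0.9, -0.3, 0.6]
width: 1.001
grip_force: 0.0
```

```bash
python3 - <<'E'
from h import *
goto(.485,-.297,.172,9.5)
E
```

```text
shift [-0.1433, -0.0413, 0.0008] yaw 13.11 turn deg options [np.float64(363.6), np.float64(183.6), np.float64(3.6), np.float64(-176.4), np.float64(-356.4)] q6 -32.6 tilt 0.08
```

step_arm(
  series=[-0.045,-0.013,0,0.02,-0.09,-0.026,0,0.04,-0.127,-0.037,0,0.06,-0.143,-0.041,0,0.063,-0.143,-0.041,0,0.063],
)

```text
time: 4.95
tool_pos: [0.4857, -0.2958, 0.1723]
tcp_rot: [-2.027, -2.4, -0.001]
wrist_force: [-0.1, -0.3, 0.4]
width: 1.0
grip_force: 0.0
```

```bash
python3 - <<'E'
from h import *
s=monitor.read_state();p=viewer.read_camera("wrist")
print(s["tool_pos"],s["time"])
for l in("lamp_center","spot_lamp","globe_lamp","rack"):
    for d in viewer.spot_point(p,l)[:3]: print(l,d["point"],round(d["score"],2),at_z(p,d["point"],{"lamp_center":.061,"rack":0}.get(l,.008),s))
for d in viewer.boxes_of(p,"lamp_center"):print(np.round(d["extent"]),d["score"])
K=np.array(p["intrinsics"]);W=np.eye(4);W[:3,:3]=R.from_rotvec(s["tcp_rot"]).as_matrix();W[:3,3]=s["tool_pos"]
Ti=np.linalg.inv(W@np.array(p["hand_eye"]));c=[.485,-.297]
v,u=np.mgrid[0:400,0:400]
X=np.stack([c[0]+(200-v)*.0003,c[1]+(200-u)*.0003,0*u+.114,1+0*u],-1)@Ti.T
mu=K[0,0]*X[...,0]/-X[...,2]+K[0,2];mv=K[1,1]*-X[...,1]/-X[...,2]+K[1,2]
r=cv2.remap(p["image"],mu.astype(np.float32),mv.astype(np.float32),cv2.INTER_CUBIC)
o=np.hstack([r,cv2.copyMakeBorder(cv2.resize(p["image"],(400,300)),0,100,0,0,0)])
cv2.imwrite("pics/w2.png",o[:,:,::-1])
E
```

```text
[ 0.48565477 -0.29575841  0.17231335] 4.95
lamp_center [398.7, 203.7] 0.91 [ 0.58896877 -0.27760526  0.061     ]
lamp_center [132.5, 147.4] 0.6 [ 0.35755272 -0.26746844  0.061     ]
lamp_center [279.6, 207.3] 0.58 [ 0.48663252 -0.29827125  0.061     ]
spot_lamp [277.2, 111.4] 0.89 [ 0.47089261 -0.21864041  0.008     ]
rack [277.6, 188.2] 0.9 [ 0.48423608 -0.29567271  0.        ]
[124. 150.  92.  51.] 0.8
[277. 216.  54.  64.] 0.77
[411. 211.  84.  62.] 0.6
```

View pics/w2.png

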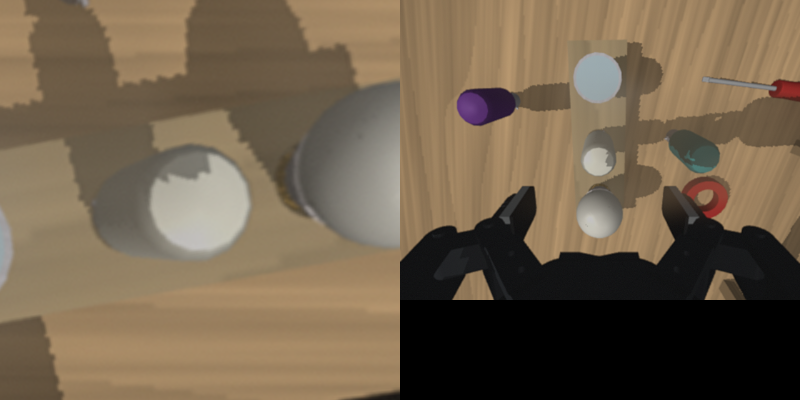

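The rectified view has the lamp's top centred at (199,201), so its axis is at about (0.485, -0.297). The purple (487,105) and turquoise (695,150) look-alikes are clear of the fingers. Descending.

```bash
python3 - <<'E'
from h import *
goto(.485,-.297,.055,10)
E
```

```text
shift [-0.0022, -0.0009, 0.1173] yaw 9.72 turn deg options [np.float64(359.7), np.float64(179.7), np.float64(-0.3), np.float64(-180.3), np.float64(-360.3)] q6 -43.5 tilt 0.01
```

step_arm(
  series=[-0.001,-0.001,0.03,0,-0.001,-0.001,0.06,0,-0.001,-0.001,0.09,0,-0.001,-0.001,0.117,0,-0.001,-0.001,0.117,0],
)

```text
time: 5.88
tool_pos: [0.4826, -0.295, 0.0529]
tcp_rot: [-2.023, -2.396, 0.001]
wrist_force: [-0.0, 0.0, 0.2]
width: 1.0
grip_force: 0.0
```

step_arm(
  series=[0,0,0,0,0,0,0,0,0,0,0,0,0,0,0,0,0,0,0,0,0,0,0,0],
  gripper=0,
  newtons=40,
)

```text
time: 6.62
tool_pos: [0.4855, -0.2978, 0.0569]
tcp_rot: [2.026, 2.398, 0.0]
wrist_force: [-0.7, 1.1, 6.7]
width: 0.423
grip_force: 39.9
```

step_arm(
  series=[0,0,-0.015,0,0,0,-0.04,0,0,0,-0.07,0,0,0,-0.1,0,0,0,-0.125,0,0,0,-0.135,0,0,0,-0.135,0],
)

```text
time: 7.5
tool_pos: [0.4848, -0.2973, 0.191]
tcp_rot: [2.026, 2.399, 0.0]
wrist_force: [0.1, 1.0, -0.1]
width: 0.428
grip_force: 40.1
```

```bash
python3 - <<'E'
from h import *
s=monitor.read_state();p=viewer.read_camera("scene");s2=monitor.read_state()
print(s["tool_pos"],s2["tool_pos"],s["time"],s["wrist_force"],s["q"],s2["q"],s["torque"])
print("scene cam",p["T"][:3,3])
def px(p,X):
    c=np.linalg.inv(p["T"])@np.r_[X,1];K=p["intrinsics"];return K[0,0]*c[0]/-c[2]+K[0,2],K[1,1]*-c[1]/-c[2]+K[1,2]
u=px(p,s["tool_pos"]);print(u)
for l in("lamp_center","lamp_pins"):print(l,[(np.round(d["point"],1).tolist(),round(d["score"],2)) for d in viewer.spot_point(p,l)])
u0,v0=int(u[0]),int(u[1]);cv2.imwrite("pics/s2.png",cv2.resize(p["image"][v0-40:v0+40,u0-40:u0+40,::-1],None,fx=6,fy=6,interpolation=2))
# joint speed/ wrist turn options
goto(.514,.271,.19,None)
E
```

```text
[ 0.48478556 -0.29725871  0.19104724] [ 0.48417854 -0.29686872  0.1898778 ] 7.5 [ 0.05329155  0.96231397 -0.09214346] [-5.93850866e-01  9.21488007e-02  1.88076521e+00 -1.95973639e-06
  1.16719069e+00 -7.61819850e-01] [-5.93899067e-01  9.30547990e-02  1.88202397e+00  3.21273286e-05
  1.16704117e+00 -7.61851232e-01] [0.04116117 0.02459283 0.00713139]
scene cam [ 1.2501759  -0.2213729   0.83914341]
(np.float64(114.61981417235793), np.float64(182.8116728349477))
lamp_center [([134.3, 190.1], 0.98), ([138.6, 257.7], 0.88)]
lamp_pins [([137.7, 202.3], 0.94), ([120.7, 201.4], 0.76)]
shift [0.5544, 0.1248, -0.0005] yaw 9.62 turn deg options [] q6 -43.6 tilt 0.15
```

View pics/s2.png

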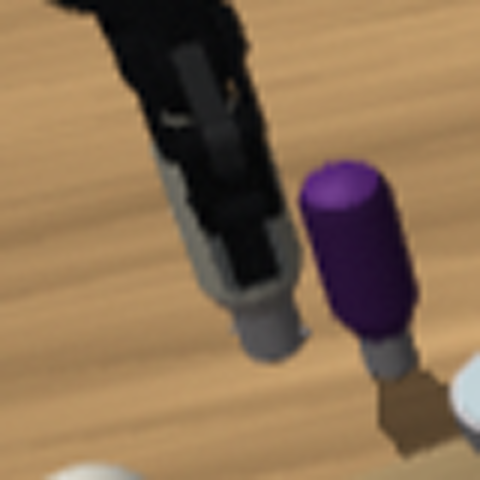

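The crop shows the lamp hanging straight in the gripper, with a pin just visible at the cap's right edge at (305,337), i.e. roughly toward +y. Moving over the holder, turned to begin a clockwise search.

step_arm(
  series=[0.033,0.007,0,-0.1,0.08,0.018,0,-0.22,0.127,0.029,0,-0.34,0.175,0.039,0,-0.46,0.222,0.05,0,-0.58,0.269,0.061,0,-0.7,0.316,0.071,0,-0.82,0.363,0.082,0,-0.94],
)

```text
time: 8.65
tool_pos: [0.5037, 0.076, 0.1889]
tcp_rot: [-0.714, -3.057, 0.001]
wrist_force: [1.1, 0.5, -0.7]
width: 0.42
grip_force: 40.0
```

```bash
python3 - <<'E'
from h import *
goto(.514,.271,.19,92)
E
```

```text
shift [0.0771, 0.1794, -0.0011] yaw 63.71 turn deg options [np.float64(331.7), np.float64(151.7), np.float64(-28.3), np.float64(-208.3), np.float64(-388.3)] q6 -57.9 tilt 0.12
```

step_arm(
  series=[0.019,0.045,0,-0.12,0.037,0.086,0,-0.24,0.055,0.127,0,-0.36,0.07,0.163,0,-0.46,0.077,0.179,0,-0.494,0.077,0.179,0,-0.494],
)

```text
time: 9.4
tool_pos: [0.5151, 0.2694, 0.1892]
tcp_rot: [0.05, -3.139, 0.002]
wrist_force: [-0.7, -0.8, -0.7]
width: 0.423
grip_force: 40.1
```

```bash
cat >> h.py <<'E'
def px(p,X):
    c=np.linalg.inv(p["T"])@np.r_[X,1];K=p["intrinsics"];return K[0,0]*c[0]/-c[2]+K[0,2],K[1,1]*-c[1]/-c[2]+K[1,2]
E
python3 - <<'E'
from h import *
ss=[];im=[]
for c in("scene","top","wrist"):
    ss.append(monitor.read_state());p=viewer.read_camera(c)
    if c=="wrist":w=p;continue
    X=np.mean([a["tool_pos"] for a in ss],0)
    u,v=map(int,px(p,[.514,.271,.13]));print(c,u,v,px(p,[.514,.271,.15]),px(p,[.514,.271,.112]))
    im.append(cv2.resize(p["image"][v-26:v+26,u-26:u+26],(416,416),interpolation=2)) if c=="scene" else im.append(cv2.resize(p["image"][v-30:v+22,u-26:u+26],(380,416),interpolation=2))
    for l in("lamp_pins","holder_mouth"):print(l,[(np.round(d["point"],1).tolist(),round(d["score"],2)) for d in viewer.spot_point(p,l)])
cv2.imwrite("pics/s3.png",np.hstack(im)[:,:,::-1]);save(w,"w3")
print(X,[a["tool_pos"].round(4).tolist() for a in ss],ss[-1]["wrist_force"],ss[-1]["time"])
goto(.514,.271,.16,92)
E
```

```text
scene 360 158 (np.float64(361.67791295231615), np.float64(151.92614230094276)) (np.float64(359.40009141360235), np.float64(163.91177030567593))
lamp_pins [([144.9, 274.4], 0.9), ([137.9, 199.2], 0.7), ([360.3, 154.1], 0.6)]
holder_mouth [([360.4, 163.5], 0.77), ([167.7, 224.2], 0.57)]
top 183 233 (np.float64(181.34039422142047), np.float64(231.88441422505937)) (np.float64(185.61461021163979), np.float64(234.43035701511278))
lamp_pins [([423.5, 210.6], 0.84), ([425.8, 309.4], 0.55), ([178.9, 236.5], 0.47)]
holder_mouth [([184.1, 237.2], 0.58), ([429.3, 254.6], 0.33)]
[0.51526516 0.26855449 0.18946447] [[0.5151, 0.2694, 0.1892], [0.5154, 0.2677, 0.1898], [0.5157, 0.2679, 0.1903]] [-0.45512098  0.21977193 -0.48496854] 9.7
shift [0.0017, 0.003, 0.0304] yaw 91.69 turn deg options [np.float64(359.7), np.float64(179.7), np.float64(-0.3), np.float64(-180.3), np.float64(-360.3)] q6 -66.7 tilt 0.01
```

View pics/s3.png

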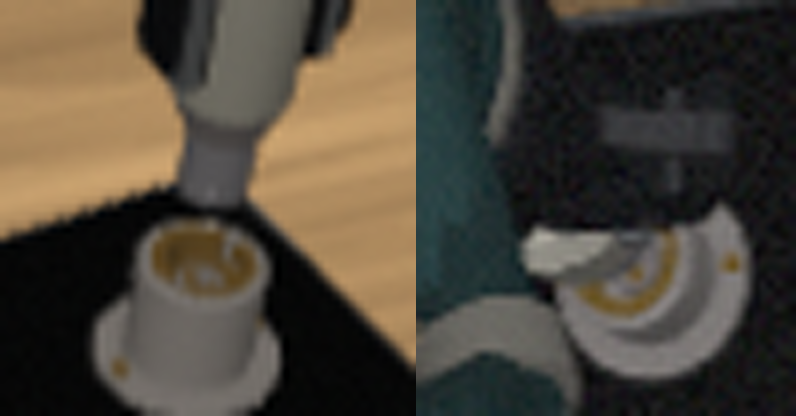

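In the scene crop (left), one pin shows at (213,188) in the middle of the cap, facing the camera, so the pin yaw is about 146°. The slots are at about 112°, which leaves roughly 34° clockwise to turn. The cap is about 1–2 mm short in +y, agreeing with the state readings. I'll correct that, pre-turn about 24° and go down to just above the rim.

step_arm(
  series=[0.0014,0.0027,0.008,0.14,0.0014,0.0027,0.018,0.28,0.0014,0.0027,0.026,0.42,0.0014,0.0027,0.028,0.42,0.0014,0.0027,0.028,0.42],
)

```text
time: 10.38
tool_pos: [0.5143, 0.2714, 0.1624]
tcp_rot: [0.604, 3.083, 0.0]
wrist_force: [-0.4, -0.1, -0.4]
width: 0.422
grip_force: 40.1
```

step_arm(
  series=[0,0,0.001,0,0,0,0.002,0,0,0,0.003,0,0,0,0.004,0,0,0,0.004,0],
)

```text
time: 11.0
tool_pos: [0.5141, 0.2718, 0.1581]
tcp_rot: [-0.607, -3.082, 0.0]
wrist_force: [0.1, -0.3, -1.4]
width: 0.425
grip_force: 40.1
```

```bash
cat > st.py <<'E'
from h import *
S=[]
for i in range(3):
    S.append(monitor.read_state());viewer.read_camera("scene")
S.append(monitor.read_state())
m=lambda k:np.mean([a[k] for a in S],0).round(4)
print("t",S[-1]["time"],"pos",m("tool_pos"),"F",m("wrist_force").round(2),"M",m("torque").round(3));goto(.514,.271,.16,112)
E
python3 st.py
```

```text
t 11.15 pos [0.5142 0.2718 0.1582] F [ 0.35 -0.41 -0.94] M [ 0.025  0.024 -0.006]
shift [-0.0001, -0.0008, -0.0017] yaw 67.73 turn deg options [np.float64(315.7), np.float64(135.7), np.float64(-44.3), np.float64(-224.3), np.float64(-404.3)] q6 -42.3 tilt 0.0
```

step_arm(
  series=[0,0,0.001,0,0,0,0.002,0,0,0,0.002,0],
)

```text
time: 11.52
tool_pos: [0.5141, 0.2717, 0.1561]
tcp_rot: [-0.607, -3.082, 0.0]
wrist_force: [-0.0, 0.3, -0.6]
width: 0.421
grip_force: 40.1
```

step_arm(
  series=[0,0,0.001,0,0,0,0.002,0,0,0,0.002,0],
)

```text
time: 11.9
tool_pos: [0.5143, 0.2718, 0.1543]
tcp_rot: [0.607, 3.082, 0.0]
wrist_force: [0.1, 0.4, 0.1]
width: 0.418
grip_force: 40.1
```

step_arm(
  series=[0,0,0.0005,0,0,0,0.001,0,0,0,0.001,0],
)

```text
time: 12.28
tool_pos: [0.5144, 0.2718, 0.1538]
tcp_rot: [0.607, 3.082, 0.001]
wrist_force: [-0.6, -0.4, 2.3]
width: 0.426
grip_force: 40.2
```

step_arm(
  series=[0,0,0.0005,0,0,0,0.001,0,0,0,0.001,0],
)

```text
time: 12.65
tool_pos: [0.5146, 0.2719, 0.1534]
tcp_rot: [0.607, 3.081, 0.001]
wrist_force: [-1.7, -1.4, 7.7]
width: 0.424
grip_force: 40.7
```

step_arm(
  series=[0,0,-0.0008,0,0,0,-0.0008,0],
)

```text
time: 12.9
tool_pos: [0.5145, 0.2719, 0.1536]
tcp_rot: [0.607, 3.082, 0.001]
wrist_force: [0.3, -0.2, 5.5]
width: 0.425
grip_force: 40.7
```

step_arm(
  series=[0,0,0,0.03,0,0,0,0.06,0,0,0,0.06],
)

```text
time: 13.28
tool_pos: [0.5142, 0.2716, 0.1534]
tcp_rot: [0.699, 3.063, -0.0]
wrist_force: [-1.4, -1.1, 4.3]
width: 0.425
grip_force: 40.7
```

step_arm(
  series=[0,0,0,0.03,0,0,0,0.06,0,0,0,0.06],
)

```text
time: 13.65
tool_pos: [0.5141, 0.2717, 0.1525]
tcp_rot: [-0.791, -3.04, 0.0]
wrist_force: [0.6, 0.7, 0.4]
width: 0.423
grip_force: 40.1
```

step_arm(
  series=[0,0,0,0.02,0,0,0.0007,0.04,0,0,0.0014,0.04,0,0,0.0014,0.04],
)

```text
time: 14.15
tool_pos: [0.514, 0.2717, 0.1516]
tcp_rot: [-0.851, -3.024, 0.001]
wrist_force: [-0.6, -0.0, -0.1]
width: 0.422
grip_force: 40.1
```

```bash
python3 st.py
```

```text
t 14.3 pos [0.514  0.2717 0.1516] F [-0.77 -0.23  0.41] M [-0.088  0.04  -0.004]
shift [-0.0003, -0.0006, -0.0084] yaw 58.56 turn deg options [np.float64(306.6), np.float64(126.6), np.float64(-53.4), np.float64(-233.4), np.float64(-413.4)] q6 -33.2 tilt 0.03
```

The force vanished and z dropped: the pins are in the slots. Pressing down against the springs.

step_arm(
  series=[0,0,0.001,0,0,0,0.002,0,0,0,0.003,0,0,0,0.004,0,0,0,0.005,0,0,0,0.005,0],
)

```text
time: 15.05
tool_pos: [0.5142, 0.2717, 0.1469]
tcp_rot: [0.851, 3.024, -0.0]
wrist_force: [-2.1, -1.3, 5.1]
width: 0.424
grip_force: 40.6
```

step_arm(
  series=[0,0,0.001,0,0,0,0.002,0,0,0,0.003,0,0,0,0.003,0],
)

```text
time: 15.55
tool_pos: [0.5143, 0.2717, 0.1444]
tcp_rot: [0.851, 3.024, -0.0]
wrist_force: [-3.2, -2.0, 7.0]
width: 0.422
grip_force: 40.8
```

```bash
python3 st.py
```

```text
t 15.7 pos [0.5143 0.2717 0.1444] F [-2.86 -1.7   6.97] M [-0.406  0.625  0.01 ]
shift [-0.0002, -0.0008, -0.0155] yaw 58.56 turn deg options [np.float64(306.6), np.float64(126.6), np.float64(-53.4), np.float64(-233.4), np.float64(-413.4)] q6 -33.2 tilt 0.01
```

step_arm(
  series=[0.0002,-0.0005,0.0007,0,0.0002,-0.0005,0.0014,0,0.0002,-0.0005,0.0014,0],
)

```text
time: 16.08
tool_pos: [0.5142, 0.2717, 0.1435]
tcp_rot: [0.851, 3.023, 0.001]
wrist_force: [-3.6, -1.6, 8.0]
width: 0.423
grip_force: 40.8
```

```bash
python3 st.py
```

```text
t 16.225 pos [0.5142 0.2717 0.1435] F [-2.75 -1.97  8.03] M [-0.373  0.602  0.001]
shift [-0.0002, -0.0007, -0.0165] yaw 58.56 turn deg options [np.float64(306.6), np.float64(126.6), np.float64(-53.4), np.float64(-233.4), np.float64(-413.4)] q6 -33.2 tilt 0.07
```

step_arm(
  series=[0,0,0.0005,0,0,0,0.0005,0.06,0,0,0.0005,0.12,0,0,0.0005,0.18,0,0,0.0005,0.18],
)

```text
time: 16.85
tool_pos: [0.5149, 0.2721, 0.1434]
tcp_rot: [1.12, 2.933, 0.004]
wrist_force: [-1.7, -1.7, 8.1]
width: 0.422
grip_force: 40.9
```

step_arm(
  series=[0,0,0,0.06,0,0,0,0.12,0,0,0,0.18,0,0,0,0.22,0,0,0,0.22],
)

```text
time: 17.48
tool_pos: [0.5151, 0.272, 0.1434]
tcp_rot: [1.434, 2.793, 0.004]
wrist_force: [-1.6, -0.5, 9.0]
width: 0.422
grip_force: 40.9
```

```bash
python3 st.py
```

```text
t 17.625 pos [0.5151 0.272  0.1435] F [-1.25 -1.29  8.2 ] M [-0.235  0.289  0.014]
shift [-0.0002, -0.0014, -0.0165] yaw 35.64 turn deg options [np.float64(283.6), np.float64(103.6), np.float64(-76.4), np.float64(-256.4), np.float64(-436.4)] q6 -10.2 tilt 0.2
```

step_arm(
  series=[0,0,0,0.05,0,0,0,0.1,0,0,0,0.1],
)

```text
time: 18.0
tool_pos: [0.5151, 0.272, 0.1435]
tcp_rot: [1.572, 2.717, 0.004]
wrist_force: [-1.1, -0.8, 8.8]
width: 0.425
grip_force: 40.9
```

```bash
python3 st.py
```

```text
t 18.15 pos [0.5151 0.272  0.1435] F [-0.87 -1.17  8.58] M [-0.302  0.294 -0.023]
shift [-0.0003, -0.0014, -0.0165] yaw 29.91 turn deg options [np.float64(277.9), np.float64(97.9), np.float64(-82.1), np.float64(-262.1), np.float64(-442.1)] q6 -4.5 tilt 0.2
```

step_arm(
  series=[0,0,0,0.025,0,0,0,0.05,0,0,0,0.05],
)

```text
time: 18.52
tool_pos: [0.5151, 0.272, 0.1435]
tcp_rot: [1.64, 2.677, 0.004]
wrist_force: [-1.1, -1.7, 8.9]
width: 0.421
grip_force: 40.9
```

```bash
python3 st.py
```

```text
t 18.675 pos [0.5151 0.272  0.1435] F [-1.34 -1.07  9.04] M [-0.281  0.254  0.011]
shift [-0.0004, -0.0014, -0.0165] yaw 27.05 turn deg options [np.float64(275.0), np.float64(95.0), np.float64(-85.0), np.float64(-265.0), np.float64(-445.0)] q6 -1.7 tilt 0.2
```

step_arm(
  series=[0,0,0,0.02,0,0,0,0.04,0,0,0,0.04],
)

```text
time: 19.05
tool_pos: [0.5151, 0.2719, 0.1435]
tcp_rot: [1.693, 2.644, 0.004]
wrist_force: [-1.4, -1.2, 7.6]
width: 0.422
grip_force: 40.9
```

```bash
python3 st.py
```

```text
t 19.2 pos [0.5151 0.272  0.1435] F [-1.27 -1.05  8.32] M [-0.238  0.29  -0.008]
shift [-0.0004, -0.0013, -0.0166] yaw 24.76 turn deg options [np.float64(272.8), np.float64(92.8), np.float64(-87.2), np.float64(-267.2), np.float64(-447.2)] q6 0.6 tilt 0.19
```

step_arm(
  series=[0,0,0,0.02,0,0,0,0.04,0,0,0,0.04],
)

```text
time: 19.58
tool_pos: [0.515, 0.272, 0.1435]
tcp_rot: [1.745, 2.61, 0.004]
wrist_force: [-2.5, -0.8, 8.5]
width: 0.427
grip_force: 40.9
```

```bash
python3 st.py
```

```text
t 19.725 pos [0.515  0.272  0.1435] F [-1.91 -0.52  8.5 ] M [-0.279  0.344  0.023]
shift [-0.0005, -0.0013, -0.0165] yaw 22.47 turn deg options [np.float64(270.5), np.float64(90.5), np.float64(-89.5), np.float64(-269.5), np.float64(-449.5)] q6 2.9 tilt 0.19
```

step_arm(
  series=[0,0,0,0.02,0,0,0,0.04,0,0,0,0.04],
)

```text
time: 20.1
tool_pos: [0.5149, 0.272, 0.1434]
tcp_rot: [1.797, 2.575, 0.004]
wrist_force: [-1.2, -0.9, 8.4]
width: 0.426
grip_force: 41.0
```

```bash
python3 st.py
```

```text
t 20.25 pos [0.5149 0.272  0.1434] F [-1.54 -1.39  8.7 ] M [-0.214  0.389  0.103]
shift [-0.0006, -0.0011, -0.0165] yaw 20.19 turn deg options [np.float64(268.2), np.float64(88.2), np.float64(-91.8), np.float64(-271.8), np.float64(-451.8)] q6 5.2 tilt 0.17
```

step_arm(
  series=[0,0,0,0.015,0,0,0,0.015],
)

```text
time: 20.5
tool_pos: [0.5148, 0.272, 0.1435]
tcp_rot: [1.816, 2.562, 0.004]
wrist_force: [-1.7, -1.8, 9.1]
width: 0.424
grip_force: 41.0
```

```bash
python3 st.py
```

```text
t 20.65 pos [0.5148 0.272  0.1434] F [-2.21 -1.56  8.99] M [-0.232  0.418  0.13 ]
shift [-0.0007, -0.0011, -0.0166] yaw 19.33 turn deg options [np.float64(267.3), np.float64(87.3), np.float64(-92.7), np.float64(-272.7), np.float64(-452.7)] q6 6.1 tilt 0.16
```

The twist torque has risen to 0.13 N m, so it is at the stop. Easing off upward.

step_arm(
  series=[0,0,-0.001,-0.01,0,0,-0.002,-0.01,0,0,-0.003,-0.01,0,0,-0.004,-0.01,0,0,-0.004,-0.01],
)

```text
time: 21.28
tool_pos: [0.5146, 0.2718, 0.1463]
tcp_rot: [1.804, 2.571, 0.003]
wrist_force: [2.8, 2.4, 2.4]
width: 0.423
grip_force: 40.4
```

```bash
python3 st.py
```

```text
t 21.425 pos [0.5146 0.2718 0.1463] F [3.45 2.36 2.95] M [ 0.399 -0.787  0.078]
shift [-0.0006, -0.0008, -0.0137] yaw 19.88 turn deg options [np.float64(267.9), np.float64(87.9), np.float64(-92.1), np.float64(-272.1), np.float64(-452.1)] q6 5.5 tilt 0.12
```

step_arm(
  series=[0,0,-0.0005,0,0,0,-0.001,0,0,0,-0.001,0],
)

```text
time: 21.8
tool_pos: [0.5144, 0.2717, 0.1469]
tcp_rot: [1.804, 2.571, 0.002]
wrist_force: [4.6, 3.1, 1.9]
width: 0.426
grip_force: 40.3
```

```bash
python3 st.py
```

```text
t 21.95 pos [0.5144 0.2717 0.1469] F [4.5  2.64 1.48] M [ 0.51  -1.036  0.077]
shift [-0.0005, -0.0006, -0.013] yaw 19.88 turn deg options [np.float64(267.9), np.float64(87.9), np.float64(-92.1), np.float64(-272.1), np.float64(-452.1)] q6 5.5 tilt 0.1
```

step_arm(
  series=[0.0001,0.0005,-0.0004,0,0.0001,0.0005,-0.0004,0],
)

```text
time: 22.2
tool_pos: [0.5144, 0.2717, 0.1471]
tcp_rot: [1.804, 2.571, 0.001]
wrist_force: [4.9, 1.7, 0.8]
width: 0.423
grip_force: 40.3
```

```bash
python3 st.py
```

```text
t 22.35 pos [0.5144 0.2717 0.1472] F [4.43 2.01 1.47] M [ 0.447 -1.026  0.077]
shift [-0.0005, -0.0006, -0.0128] yaw 19.88 turn deg options [np.float64(267.9), np.float64(87.9), np.float64(-92.1), np.float64(-272.1), np.float64(-452.1)] q6 5.5 tilt 0.03
```

Measured height equals the lock height (0.1472). Opening the fingers.

step_arm(
  series=[0,0,0,0,0,0,0,0,0,0,0,0,0,0,0,0],
  gripper=1,
)

```text
time: 22.85
tool_pos: [0.5137, 0.2715, 0.1468]
tcp_rot: [-1.804, -2.571, 0.002]
wrist_force: [0.3, -0.7, -0.1]
width: 1.0
grip_force: 0.0
```

step_arm(
  series=[0,0,-0.02,0,0,0,-0.06,0,0,0,-0.1,0,0,0,-0.1,0],
)

```text
time: 23.35
tool_pos: [0.5171, 0.2731, 0.2539]
tcp_rot: [1.802, 2.567, 0.014]
wrist_force: [0.4, 0.9, 0.1]
width: 1.0
grip_force: 0.0
```

```bash
python3 - <<'E'
from h import *
s=monitor.read_state();im=[]
for c in("scene","wrist"):
    p=viewer.read_camera(c)
    for l in("lamp_center","switch_tip"):
        for d in viewer.spot_point(p,l)[:3]:print(c,l,np.round(d["point"],1),round(d["score"],2),at_z(p,d["point"],.152 if l[0]=="l" else .112,s).round(4))
    if c=="scene":
        print("expected centre px",px(p,[.514,.271,.152]),"top",px(p,[.514,.271,.205]))
        im.append(cv2.resize(p["image"][110:190,310:400],(450,400),interpolation=2))
    else: im.append(cv2.copyMakeBorder(cv2.resize(p["image"],(350,262)),0,138,0,0,0))
cv2.imwrite("pics/s4.png",np.hstack(im)[:,:,::-1])
print(s["tool_pos"],s["wrist_force"],s["time"])
E
```

```text
scene lamp_center [134.2 184.3] 0.94 [ 0.4573 -0.2618  0.152 ]
scene lamp_center [138.6 258.2] 0.89 [ 0.6676 -0.2804  0.152 ]
scene lamp_center [362.  150.4] 0.61 [0.5111 0.273  0.152 ]
scene switch_tip [202.5 305.2] 0.64 [ 0.7819 -0.1881  0.112 ]
scene switch_tip [305.5 169.7] 0.63 [0.4914 0.1356 0.112 ]
expected centre px (np.float64(361.8009248031423), np.float64(151.27886846534238)) top (np.float64(365.18181572181004), np.float64(133.4890196176521))
wrist lamp_center [279.4 210.1] 0.75 [0.5191 0.2716 0.152 ]
[0.5170898  0.27309767 0.2538939 ] [0.39017434 0.86764982 0.08079692] 23.35
```

View pics/s4.png

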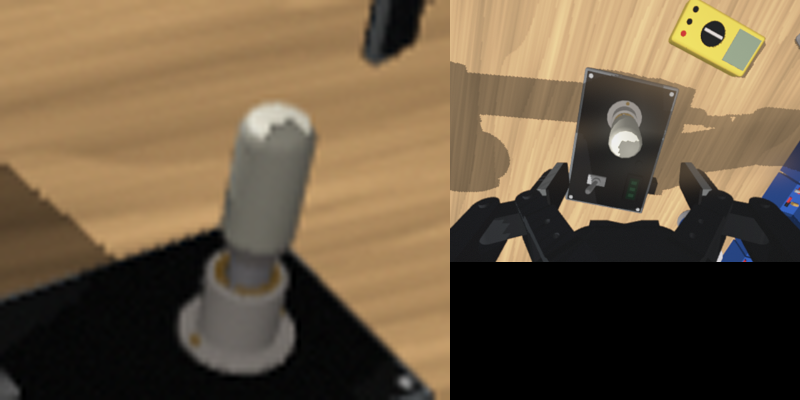

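The left crop shows the lamp standing upright in the holder ring with the gripper clear. The right picture (wrist) shows the lamp at (625,135) and the toggle at (597,180), leaning to the front. I'll check the lamp's height numerically and plan the move to the switch.

```bash
python3 - <<'E'
from h import *
p=viewer.read_camera("scene");a=cv2.imread("pics/scene0.png")
def top(img,base,zc):
    b=px(p,base+[zc-.02]);t=px(p,base+[zc+.053]);g=cv2.cvtColor(img,6).astype(float)
    n=np.array([t[0]-b[0],t[1]-b[1]]);n/=np.linalg.norm(n);k=np.arange(-14,20,.25)
    pr=np.mean([g[(np.clip(np.round(t[1]+n[1]*k+o*n[0]),0,419)).astype(int),np.round(t[0]+n[0]*k-o*n[1]).astype(int)] for o in(-1,0,1)],0)
    pr=cv2.GaussianBlur(pr[None],(9,1),1.5)[0];i=np.argmin(np.gradient(pr)[40:])+40;return np.round(t,1),k[i],np.round(pr[::8])
print(top(a,[.485,-.297],.061));print(top(p["image"][:,:,::-1].copy(),[.514,.271],.152))
goto(.455,.132,.25,97.2)
E
```

```text
(array([123.2, 208.5]), np.float64(4.75), array([ 87.,  86.,  88.,  88., 105., 188., 206., 211., 205., 181., 150.,
       147., 133., 124., 128., 134., 136.]))
(array([365.2, 133.5]), np.float64(3.25), array([104., 105., 106., 106., 114., 121., 117., 112., 162., 147., 140.,
       141., 139., 133., 125., 128., 136.]))
shift [-0.1111, -0.1023, -0.004] yaw 19.88 turn deg options [np.float64(282.7), np.float64(102.7), np.float64(-77.3), np.float64(-257.3), np.float64(-437.3)] q6 5.5 tilt 0.15
```

The lamp's top is not higher than expected for the locked position (3.3 px against about 4.4 px; resting unlocked would give about 5.7). So it is locked. On to the switch.

step_arm(
  series=[-0.014,-0.013,0,-0.17,-0.028,-0.026,0,-0.34,-0.042,-0.039,0,-0.51,-0.056,-0.051,0,-0.68,-0.07,-0.064,0,-0.85,-0.084,-0.077,0,-1.02,-0.098,-0.09,0,-1.19,-0.111,-0.102,0,-1.35],
  gripper=0,
  newtons=20,
)

```text
time: 24.7
tool_pos: [0.4552, 0.1319, 0.2463]
tcp_rot: [0.206, -3.133, 0.001]
wrist_force: [0.1, 0.0, -0.4]
width: 0.005
grip_force: 0.0
```

step_arm(
  series=[0,0,0.02,0,0,0,0.06,0,0,0,0.08,0,0,0,0.08,0],
)

```text
time: 25.2
tool_pos: [0.4538, 0.1321, 0.1645]
tcp_rot: [0.198, -3.13, 0.002]
wrist_force: [0.7, -0.8, 0.3]
width: 0.003
grip_force: 0.0
```

```bash
python3 - <<'E'
from h import *
s=monitor.read_state();p=viewer.read_camera("wrist")
print(s["tool_pos"],s["width"],s["time"])
for d in viewer.spot_point(p,"switch_tip"):print(d["point"],d["score"],at_z(p,d["point"],.112,s))
goto(.455,.132,.097,97.2)
E
```

```text
[0.45379703 0.13205486 0.16450179] 0.0032227368963795473 25.2
shift [0.0011, -0.0005, 0.0703] yaw 97.23 turn deg options [np.float64(360.0), np.float64(180.0), np.float64(0.0), np.float64(-180.0), np.float64(-360.0)] q6 -84.0 tilt 0.02
```

step_arm(
  series=[0,0,0.03,0,0,0,0.055,0,0,0,0.07,0,0,0,0.07,0],
)

```text
time: 25.8
tool_pos: [0.4557, 0.1326, 0.0969]
tcp_rot: [0.198, -3.134, 0.0]
wrist_force: [-0.2, -1.5, 0.3]
width: 0.0
grip_force: 0.0
```

step_arm(
  series=[-0.006,0,0,0,-0.012,0,0,0,-0.018,0,0,0,-0.023,0,0,0,-0.028,0,0,0,-0.028,0,0,0],
)

```text
time: 26.55
tool_pos: [0.4839, 0.1361, 0.0971]
tcp_rot: [0.198, -3.135, 0.0]
wrist_force: [-1.0, -0.2, 0.6]
width: 0.001
grip_force: 0.4
```

step_arm(
  series=[-0.003,0,0,0,-0.006,0,0,0,-0.009,0,0,0,-0.009,0,0,0],
)

```text
time: 27.05
tool_pos: [0.4931, 0.1373, 0.0972]
tcp_rot: [-0.198, 3.135, 0.0]
wrist_force: [-2.6, -0.7, 0.9]
width: -0.002
grip_force: 1.0
```

step_arm(
  series=[-0.002,0,0,0,-0.002,0,0,0],
)

```text
time: 27.3
tool_pos: [0.495, 0.1375, 0.0973]
tcp_rot: [-0.198, 3.135, 0.0]
wrist_force: [-2.2, -0.3, 1.7]
width: -0.0
grip_force: 1.3
```

Still about 2 N, so it is moving. Continuing to the stop.

step_arm(
  series=[-0.002,0,0,0,-0.002,0,0,0],
)

```text
time: 27.55
tool_pos: [0.4971, 0.1378, 0.0973]
tcp_rot: [-0.198, 3.135, 0.0]
wrist_force: [-1.7, -0.4, 2.0]
width: 0.002
grip_force: 1.3
```

step_arm(
  series=[-0.0015,0,0,0,-0.0015,0,0,0],
)

```text
time: 27.8
tool_pos: [0.4977, 0.1379, 0.0971]
tcp_rot: [0.198, -3.134, 0.0]
wrist_force: [-4.5, -1.5, 5.1]
width: -0.001
grip_force: 3.1
```

step_arm(
  series=[-0.001,0,0,0,-0.001,0,0,0],
)

```text
time: 28.05
tool_pos: [0.4979, 0.1379, 0.0971]
tcp_rot: [0.198, -3.132, 0.001]
wrist_force: [-8.0, -1.2, 7.7]
width: -0.001
grip_force: 4.4
```

step_arm(
  series=[0.01,0,0,0,0.03,0,-0.005,0,0.03,0,-0.05,0,0.03,0,-0.1,0,0.03,0,-0.13,0,0.03,0,-0.13,0],
)

```text
time: 28.8
tool_pos: [0.4719, 0.135, 0.2304]
tcp_rot: [-0.198, 3.127, 0.002]
wrist_force: [-0.3, 0.3, 0.1]
width: 0.003
grip_force: 0.0
```

```bash
python3 - <<'E'
from h import *
s=monitor.read_state();p=viewer.read_camera("wrist");q=viewer.read_camera("scene")
print(s["tool_pos"],s["time"])
for c in(p,q):
  for d in viewer.spot_point(c,"switch_tip")[:2]:print(d["point"],d["score"],at_z(c,d["point"],.112,s))
o=np.hstack([cv2.copyMakeBorder(cv2.resize(p["image"],(400,300)),0,100,0,0,0),cv2.resize(q["image"][120:220,290:390],(400,400),interpolation=2)])
cv2.imwrite("pics/s5.png",o[:,:,::-1])
E
```

```text
[0.47186481 0.13495844 0.23044403] 28.8
[278.0, 248.3] 0.7 [0.51738493 0.14055934 0.112     ]
[307.5, 175.0] 0.51 [0.51088112 0.1328088  0.112     ]
```

View pics/s5.png

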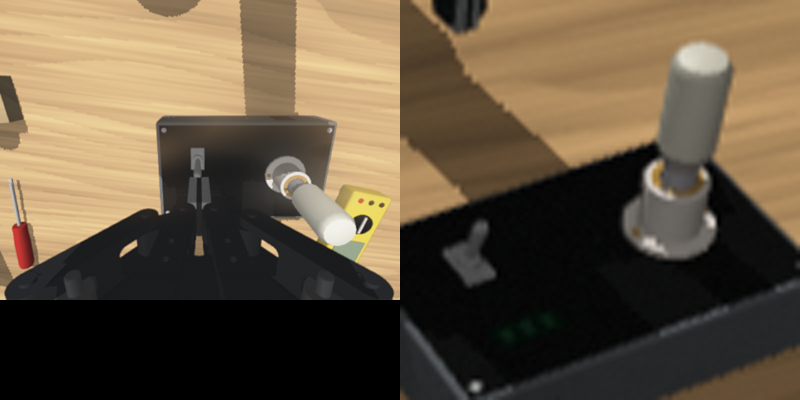

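The toggle's tip now sits at x ≈ 0.514–0.517 (it was 0.494) and it reached its stop, so it is on. The lamp stands locked in the holder, shown at (695,110), and the robot is clear. Handing in.

```bash
python3 -c "
from workcell import job;print(job.finish_job())"
```

```text
the job is handed in; nothing more can be done
None
```

The white stick lamp is fitted and locked in the tester's lampholder, the toggle switch is pushed over to on, and the job was handed in after about 29 s with the robot touching nothing; no verdict was returned.

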